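# Roll the tin out with the hopper lever and ease the hood shut

## Task

Press the red pad of the tin dispenser's side lever all the way down with the fingertips so that its green hood lifts wide open, and keep it down a moment while the tin rolls out into the dispenser's front tray. Then let the lever come back up slowly under your fingers, taking two seconds or so, so that the hood closes fully without slamming. Touch only the lever: do not handle the hood or the tin, and leave the other things on the worktop where they are.

Things in the scene. Friction and masses are not known exactly. Their poses are not given: they have to be found in the camera images.
- hopper: tin dispenser, a white box fixed to the worktop with a low open tray in front: 170 mm deep (x -85 to +85), 136 mm wide, 150 mm high, tray out to x -242 and 58 mm high. Origin on the worktop under the box's centre; -x is its front (tray side), +y its left side; z up. The lever is on its right side (-y). The chute floor slopes 10 degrees down to the front.
- hood (a joint): green hood lid with a clear front apron, hinged along the back top edge of the box: 0 = shut, 0.72 rad = wide open (lever on its stop). It is linked by a rod to the lever (hood angle = 2 x lever angle) and falls shut under its own weight when the lever is let go. Open, its front edge stands about 0.27 m above the worktop. A slam is a closing speed above 1.5 rad/s (pad rising at about 0.14 m/s); letting go of the open lever gives far more.
- lever (a joint): steel lever on the right side of the dispenser, pivoted 100 mm above the worktop at hopper x -20 mm: 0 = up at rest, 0.36 rad = fully down on its stop. About 3 to 6 N straight down on the pad moves it, the same all the way.
- lever_pad (a point): centre of the top face of the lever's red pad, 44 x 44 x 8 mm, the part to press; moves with the lever. At rest it is at hopper (-205, -166, 132) mm; over the full stroke it goes straight down by 67 mm (to 65 mm above the worktop) and shifts less than 5 mm sideways. The pad tilts from 10 degrees one way to 11 the other about the hopper's y axis during the stroke.
- hood_edge (a point): middle of the lower edge of the hood's clear front apron; not to be touched
- tin_center (a point): centre of the food tin, a cylinder 75 mm in diameter and 110 mm long lying on its side across the chute (axis along hopper y), at first behind the hood's apron. It rolls out by itself when the apron lifts; not to be touched.
- tray_seat (a point): where the tin's centre comes to rest in the tray, against the front stop: hopper (-196, 0, 59) mm
- mug: white mug, 83 x 115 x 86 mm, origin at the underside; bystander
- pea_tin: white, red and green food tin standing upright, 58 mm diameter, 72 mm high, origin at the underside; bystander
- sardines: flat silver and blue fish tin, 63 x 105 x 23 mm, origin at the underside; bystander
- tuna: low round tin, 86 mm diameter, 40 mm high, origin at the underside; bystander on the left. Further left, between the arm's start and the work, stands a fixed air fryer, about 350 mm high and 270 mm across: pass over it, and keep clear of the wall shelf over the rear half of the worktop.

How it is judged:
By the outcome, as a careful person would: the job done as asked, in the order asked, and still so for the second after the job is handed in, with the robot touching nothing.
It also fails if it takes over 50 s, if anything falls off the work surface, if the arm or the gripper's body presses on something with over 40 N, if the wrist force passes 120 N, or if a joint passes its speed limit or range.

## Robot

A 7-joint arm with a two-finger parallel gripper is mounted at the origin on a cart in front of the work surface, level with it; the furniture and walls round the work are solid. World frame = base frame: x ahead of the robot, y to its left, z up, the work surface at z = 0. Lengths are in m, angles in rad, forces in N, time in s.
With the tool pointing down it reaches from about 0.4 to 0.875 m from the base axis. Payload 19.3 kg.
Tool frame: the origin (TCP) lies between the finger pads; the fingertips stand bot.tcp_to_tips ahead of it and the grasp point (between the pads) is the TCP (bot.tcp_to_tips is the distance from the TCP to the fingertips, in m); z points along the fingers, y is the line along which they close (so a half turn about z gives the same grasp; the last joint's range is limited). The gripper opens to 85 mm and grips with 20 to 120 N. Pads are 22 mm wide; open, the fingers measure 114 mm over their backs; the gripper's body (76 mm by 85 mm) begins 54 mm behind the grasp point. The pads swing forward as they close: fully open they stand 13 mm farther back than shut.
Start: joints at [-1.248, 0.521, -0.036, 1.599, 0.021, 1.021, -0.113], TCP at [0.239, 0.577, 0.25] pointing down, gripper open.
Joint ranges: [-2.91, 2.91], [-0.3, 2.13], [-1.5, 1.42], [0.17, 2.43], [-1.26, 4.41], [0.16, 1.93], [-2.52, 2.52]. Speed limits (rad/s): [1.89, 1.89, 2.39, 2.39, 3.01, 3.01, 3.01].

## Interface

Orientations are given as [roll, pitch, yaw] about the fixed x, y, z axes, in that order (R = Rz(yaw) Ry(pitch) Rx(roll)).
In Python, from workcell import telemetry, grab_frame, bot gives the robot as it stands. The module is installed in compiled form; this text tells all that it offers.
- The arm moves only by the shell command python3 -m crank 'ROWS' [FORCE]. ROWS is text: rows parted by semicolons, each of 7 numbers parted by spaces: the finger opening in m, from 0 to 0.0854, then the shift along the tool's x, y, z in m, then the turn, a rotation vector about the tool's x, y, z in degrees. A call has exactly 8 rows; each row shifts and turns the commanded pose from where the row before left it, along the tool's axes as they then stand; what a row does not reach is not made up. A row lasts 1/12 s, in which the tool goes at most 41.7 mm and 7.16 degrees, less where a joint would pass 70% of its speed; a pose out of reach is approached as far as the arm can. A call with a gripper value outside its range is refused whole. The fingers move at their own pace and stop on an object; FORCE is the grip in N (left out, the last holds). Time passes only in rows, so rows that do not move let the fingers close, or fill a call up. It gives the time, the measured TCP pose, the force, the opening and the grip force at its end, in the units of the state.
- telemetry.observe(): the state, without advancing time (a new reading comes with each control period).
- grab_frame(name): name is "scene" or "side" or "wrist"; returns a dict with "pixels" (480x640x3 uint8, red, green, blue), "depth" (480x640 float32, m along the optical axis (not along the pixel's ray), 0 where there is no reading), "vertical_fov" (degrees; the focal length in pixels is half the picture's height over the tangent of half this angle, whatever the lens; pixels are square), "cx", "cy" (the principal point, pixels), "R" (3x3) and "t" (3): a world point X has camera coordinates R X + t; the wrist camera has in their place "hand_eye" (4x4, takes a point from camera to tool coordinates, whose origin is the TCP and whose axes are the flange's). Camera axes: x right, y down, z forward; pixel columns grow to the right and rows downward; lengths in m; the calibration is good to about 2 mm. A picture is of the moment at which its call begins: read the wrist's pose just before it.
- bot.job_done(): hands the job in; it is judged then, once.
The state is a dict: "clock": time; "qpos": joint angles; "qd": joint speeds; "joint_efforts": joint torques, N m; "position": TCP position; "tool_rot": TCP orientation; "force": force on the tool from outside, world axes, zero at the start; "moment": the same for the moment, N m; "grip_width": finger opening in m; "finger_force": force on a finger pad.
Only numpy, scipy, OpenCV 4.12 (cv2) and the standard library are available. Lean on these libraries where they do the work, as an engineer would, in place of code of your own. Each camera call takes 0.05 s, during which the arm holds its last target. There are 200 camera calls.

## Working session

There is one attempt and no reset: what is moved stays moved. The work goes in short steps, Python scripts to look and compute and a shell command to move; the robot and the scene stay as the last step left them, time stands still between calls to the robot, and variables do not carry over. Pictures are saved under pics/ and viewed, at most 10 in all, crops included, and the job is handed in when it is done.

```bash
mkdir -p pics
cat > h.py <<'E'
import numpy as np,cv2
from workcell import telemetry,grab_frame,bot
def snap(n,f):
    d=grab_frame(n); cv2.imwrite('pics/'+f+'.png',d['pixels'][:,:,::-1]); np.save('pics/'+f+'.npy',d,allow_pickle=True); return d
def pt(d,u,v):
    f=240/np.tan(np.radians(d['vertical_fov'])/2)
    z=np.median([k for k in d['depth'][v-1:v+2,u-1:u+2].ravel() if k>0] or [0])
    c=np.array([(u-d['cx'])/f*z,(v-d['cy'])/f*z,z]); return np.array(d['R']).T@(c-d['t'])
def load(f): return np.load('pics/'+f+'.npy',allow_pickle=True).item()
E
python3 -c "
from h import *
np.set_printoptions(precision=3,suppress=True)
snap('scene','s1');snap('side','d1');print(telemetry.observe(),bot.tcp_to_tips)"
```

```text
{'clock': 0.1, 'qpos': array([-1.248,  0.522, -0.036,  1.6  ,  0.021,  1.021, -0.113]), 'qd': array([-0.001, -0.002,  0.   , -0.002,  0.   ,  0.001,  0.   ]), 'joint_efforts': array([  0.004, -92.848,   1.984, -37.053,   0.018,   0.005,   0.   ]), 'position': array([0.239, 0.577, 0.25 ]), 'tool_rot': array([-3.141,  0.   ,  2.749]), 'force': array([0.637, 0.041, 0.61 ]), 'moment': array([-0.084,  0.047, -0.031]), 'finger_force': 0.0, 'grip_width': 0.08482296560553049} 0.019
```

View pics/s1.png

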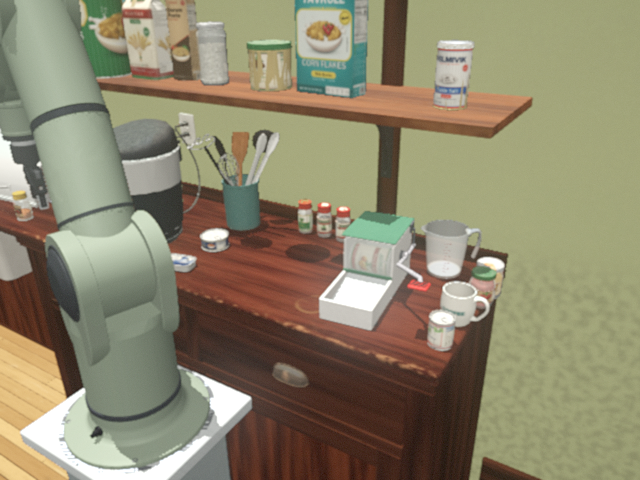

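View pics/d1.png

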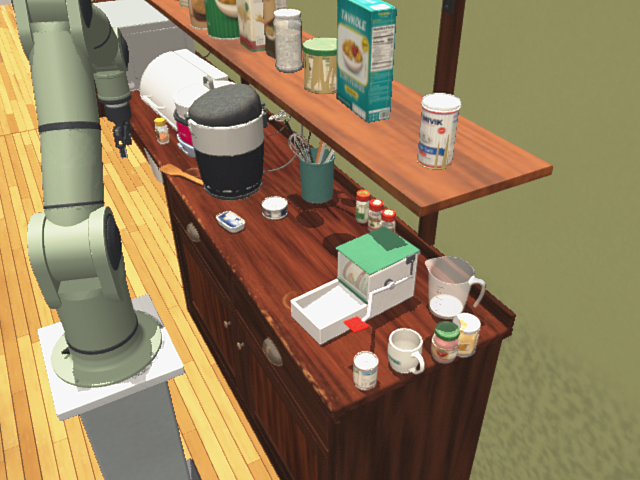

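The scene view shows the red pad at about (419,286), the tray front-left corner at (321,296) and the pea tin at (441,330). In the side view the pad is at (357,325), with the mug at (405,350), the pea tin at (366,370) and the air fryer at (228,140).

```bash
python3 -c "
from h import *
np.set_printoptions(precision=3,suppress=True)
for n in ['s1','d1']:
    d=load(n);p=d['pixels'].astype(int)
    m=(p[...,0]>150)&(p[...,1]<70)&(p[...,2]<70)
    k,l,st,c=cv2.connectedComponentsWithStats(m.astype(np.uint8))
    for i in range(1,k):
        if st[i,4]>25:
            v,u=np.nonzero(l==i); P=np.array([pt(d,a,b) for a,b in zip(u,v)]);print(n,st[i],c[i],np.median(P,0),P.min(0),P.max(0))
d=load('d1')
for n,u,v in [('trayFL',293,306),('trayFR',317,336),('hood L front',339,249),('hood R front',371,271),('hood R back',417,251),('hoodLback',381,233),('mug',404,334),('pea',366,357),('fryer top',228,95),('fr front',228,170),('shelf corner',410,207),('shelf r',549,170),('shelf mid',330,135),('glass',455,265)]: print(n,pt(d,u,v))
"
python3 - <<'E'
import cv2
a=cv2.imread('pics/d1.png')[220:400,270:510];cv2.imwrite('pics/d1c.png',cv2.resize(a,None,fx=3.3,fy=3.3,interpolation=cv2.INTER_CUBIC))
E
```

```text
d1 [178 123  14  22 154] [184.552 133.331] [0.504 0.867 0.131] [0.493 0.832 0.091] [0.518 0.925 0.165]
d1 [356 195  10   6  26] [360.808 197.885] [0.867 0.169 0.099] [0.859 0.162 0.092] [0.878 0.187 0.105]
d1 [370 203  13   8  52] [375.058 207.038] [0.873 0.098 0.102] [0.865 0.089 0.089] [0.903 0.121 0.108]
d1 [382 213  14   9  65] [388.415 217.477] [0.876 0.025 0.101] [0.866 0.018 0.088] [0.907 0.05  0.109]
d1 [344 318  26  15 187] [356.16  325.059] [ 0.52  -0.362  0.134] [ 0.501 -0.379 -0.   ] [ 0.625 -0.25   0.139]
trayFL [ 0.461 -0.142  0.048]
trayFR [ 0.474 -0.253  0.027]
hood L front [ 0.615 -0.119  0.166]
hood R front [ 0.639 -0.24   0.165]
hood R back [ 0.794 -0.226  0.164]
hoodLback [ 0.756 -0.11   0.166]
mug [ 0.644 -0.39   0.069]
pea [ 0.52 -0.41  0.07]
fryer top [0.589 0.565 0.369]
fr front [0.533 0.484 0.144]
shelf corner [ 0.599 -0.424  0.47 ]
shelf r [ 0.947 -0.457  0.476]
shelf mid [ 0.606 -0.087  0.487]
glass [ 0.894 -0.273  0.11 ]
```

View pics/d1c.png

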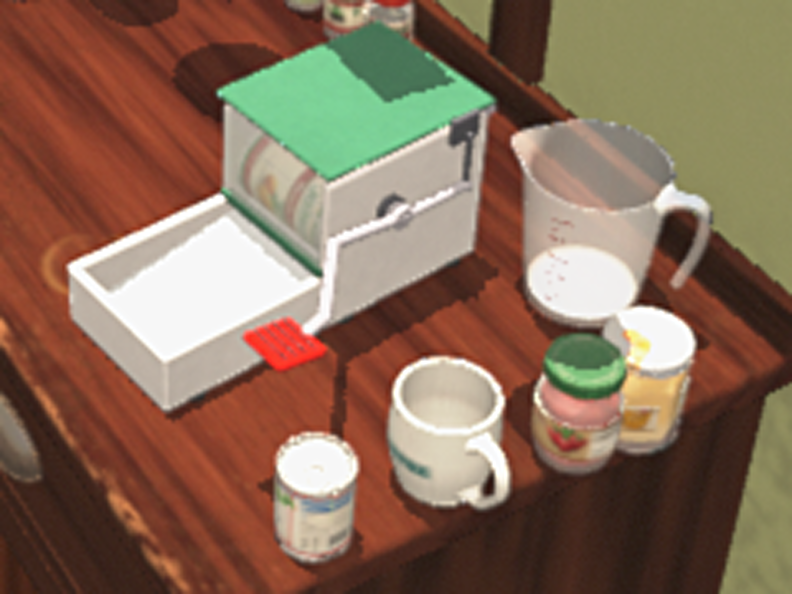

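```bash
python3 -c "
from h import *
np.set_printoptions(precision=3,suppress=True)
for n in ['s1','d1']:
    d=load(n);f=240/np.tan(np.radians(d['vertical_fov'])/2)
    v,u=np.mgrid[:480,:640];z=d['depth'];C=np.stack([(u-d['cx'])/f*z,(v-d['cy'])/f*z,z],-1)
    P=(C-np.array(d['t']))@np.array(d['R']); p=d['pixels'].astype(int)
    g=(p[...,1]>p[...,0]+30)&(P[...,2]>.15)&(P[...,2]<.19)&(P[...,0]>.5)&(P[...,1]<0)&(P[...,0]<.9)
    print(n,'hood',cv2.minAreaRect((P[g][:,:2]*1000).astype(np.float32)))
    r=(p[...,0]>130)&(p[...,1]<80)&(p[...,2]<80)&(P[...,2]>.11)&(P[...,2]<.15)&(P[...,1]<-.28)&(P[...,0]<.6)
    if r.sum()>4: print('pad',r.sum(),np.mean(P[r],0),cv2.minAreaRect((P[r][:,:2]*1000).astype(np.float32)))
    for nm,(a,b,c,e,z0,z1) in {'pea':(.4,.6,-.6,-.385,.055,.08),'mug':(.58,.75,-.6,-.33,.06,.095)}.items():
        q=(P[...,0]>a)&(P[...,0]<b)&(P[...,1]>c)&(P[...,1]<e)&(P[...,2]>z0)&(P[...,2]<z1)
        if q.sum(): print(nm,q.sum(),P[q].min(0),P[q].max(0))
    s=(P[...,2]>.4)&(P[...,2]<.5)&(P[...,0]>.3)&(P[...,1]<-.1)
    if s.sum():print('shelf',P[s].min(0),P[s].max(0))
    s=(P[...,2]>.1)&(P[...,2]<.4)&(P[...,0]>.35)&(P[...,0]<.8)&(P[...,1]>.2)&(P[...,1]<.75)
    if s.sum():print('fry',P[s].min(0),P[s].max(0))
"
```

```text
s1 hood ((706.4290161132812, -170.75238037109375), (179.7053680419922, 145.09979248046875), 5.8813042640686035)
pea 687 [ 0.481 -0.457  0.055] [ 0.6   -0.393  0.08 ]
mug 1150 [ 0.581 -0.496  0.06 ] [ 0.749 -0.385  0.095]
shelf [ 0.593 -0.713  0.4  ] [ 0.971 -0.1    0.5  ]
fry [0.472 0.339 0.1  ] [0.8   0.683 0.373]
d1 hood ((706.2199096679688, -167.2954864501953), (180.67446899414062, 148.52206420898438), 6.353185176849365)
pad 212 [ 0.521 -0.361  0.134] ((521.0239868164062, -359.039794921875), (44.53096389770508, 43.721588134765625), 10.876912117004395)
pea 619 [ 0.483 -0.455  0.055] [ 0.6   -0.389  0.08 ]
mug 1073 [ 0.58  -0.496  0.06 ] [ 0.75  -0.38   0.095]
shelf [ 0.594 -0.702  0.4  ] [ 0.966 -0.1    0.5  ]
fry [0.443 0.337 0.1  ] [0.8   0.703 0.382]
```

```bash
python3 -m crank '0 0 0 -0.028 0 0 7.1;0 0 0 -0.028 0 0 7.1;0 0 0 -0.028 0 0 7.1;0 0 0 -0.028 0 0 7.1;0 0 0 -0.028 0 0 7.1;0 0 0 -0.028 0 0 7.1;0 0 0 -0.028 0 0 7.1;0 0 0 -0.028 0 0 7.1' 30; python3 -m crank '0 0 0 0 0 0 3.7;0 0 0 0 0 0 0;0 -0.02 0.02 0 0 0 0;0 -0.025 0.02 0 0 0 0;0 -0.025 0.02 0 0 0 0;0 -0.025 0.02 0 0 0 0;0 -0.025 0.02 0 0 0 0;0 -0.025 0.02 0 0 0 0'
```

```text
clock: 0.77
position: [0.2391, 0.5771, 0.4755]
tool_rot: [-3.141, 0.0, 1.751]
force: [-0.2, 0.7, 0.8]
grip_width: -0.0003
finger_force: 0.0
clock: 1.43
position: [0.3767, 0.4467, 0.4731]
tool_rot: [-3.14, 0.001, 1.696]
force: [0.7, 0.8, -0.8]
grip_width: -0.0
finger_force: 0.0
```

```bash
python3 -m crank '0 -0.032 0.005 0 0 0 0;0 -0.032 0.005 0 0 0 0;0 -0.032 0.005 0 0 0 0;0 -0.032 0.005 0 0 0 0;0 -0.032 0.005 0 0 0 0;0 -0.032 0.005 0 0 0 0;0 -0.032 0.005 0 0 0 0;0 -0.032 0.005 0 0 0 0' ; python3 -m crank '0 -0.036 -0.003 0 0 0 0;0 -0.036 -0.003 0 0 0 0;0 -0.036 -0.003 0 0 0 0;0 -0.036 -0.003 0 0 0 0;0 -0.036 -0.003 0 0 0 0;0 -0.036 -0.003 0 0 0 0;0 -0.036 -0.003 0 0 0 0;0 -0.036 -0.003 0 0 0 0'; python3 -c "
from h import *
print(telemetry.observe()['qpos'].round(2))"
```

```text
clock: 2.1
position: [0.4466, 0.1971, 0.4733]
tool_rot: [-3.14, 0.001, 1.696]
force: [0.2, 0.4, 0.4]
grip_width: -0.0
finger_force: 0.0
clock: 2.77
position: [0.4574, -0.0916, 0.4736]
tool_rot: [-3.141, -0.0, 1.696]
force: [1.3, 0.6, -0.7]
grip_width: -0.0001
finger_force: 0.0
[-0.53  0.09  0.67  1.66 -0.06  1.41  0.27]
```

```bash
python3 -m crank '0 -0.032 0.0015 0.02 0 0 0;0 -0.032 0.0015 0.02 0 0 0;0 -0.032 0.0015 0.025 0 0 0;0 -0.032 0.0015 0.025 0 0 0;0 -0.032 0.0015 0.025 0 0 0;0 -0.032 0.0015 0.025 0 0 0;0 -0.032 0.0015 0.025 0 0 0;0 -0.032 0.0015 0.025 0 0 0' ; python3 -m crank '0 -0.005 0.004 0.015 0 0 0;0 -0.005 0.004 0.015 0 0 0;0 -0.005 0.004 0.015 0 0 0;0 -0.005 0.004 0.015 0 0 0;0 0 0 0.01 0 0 0;0 0 0 0.01 0 0 0;0 0 0 0 0 0 0;0 0 0 0 0 0 0'; python3 -c "
from h import *
print(telemetry.observe()['qpos'].round(2))
d=snap('side','d2')
a=d['pixels'][220:400,270:510,::-1];cv2.imwrite('pics/d2c.png',cv2.resize(a,None,fx=3.3,fy=3.3,interpolation=cv2.INTER_CUBIC))"
```

```text
clock: 3.43
position: [0.5005, -0.3438, 0.2816]
tool_rot: [-3.14, -0.001, 1.696]
force: [0.8, 1.8, 0.8]
grip_width: 0.0002
finger_force: 0.0
clock: 4.1
position: [0.5191, -0.3602, 0.2041]
tool_rot: [-3.141, -0.0, 1.693]
force: [0.6, -0.5, 0.6]
grip_width: 0.0
finger_force: 0.0
[ 0.12  0.67  0.62  1.65 -0.45  0.97  1.02]
```

View pics/d2c.png

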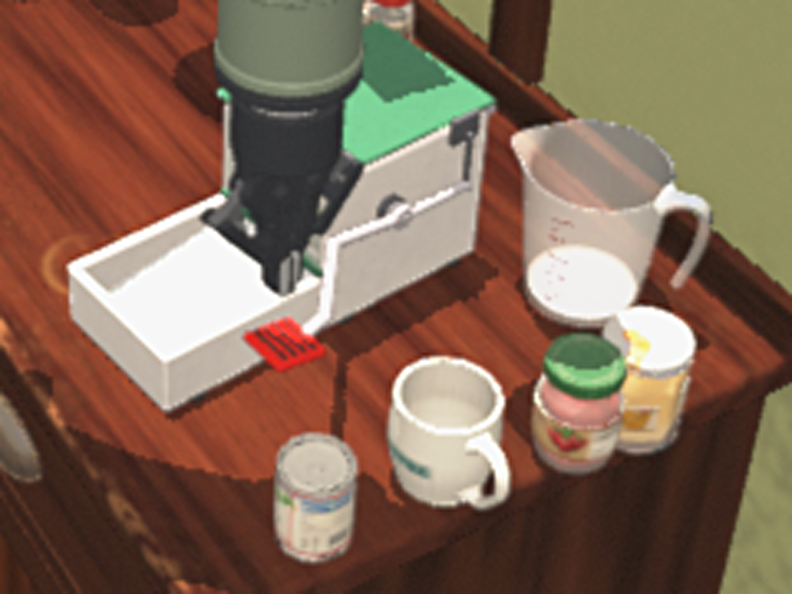

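Fingertips, at crop (285,290), are above the pad at crop (285,343). I'll check that the knuckles clear the lever arm before I press.

```bash
python3 -c "
from h import *
np.set_printoptions(precision=3,suppress=True)
a=np.radians(7);R=np.array([[np.cos(a),np.sin(a)],[-np.sin(a),np.cos(a)]])
def H(p,s=0): q=R@(p[:2]-[.521,-.36]); return q,p[2]
d=load('d1')
for u,v in [(370,293),(369,300),(368,310),(365,318),(385,286)]: print(H(pt(d,u,v)))
d=load('d2');print('gripper, z rel to tips')
for u,v in [(376,270),(335,285),(342,290),(356,305),(366,290),(372,275)]: q=H(pt(d,u,v));print(q[0],q[1]-.185)
"
```

```text
(array([0.114, 0.084]), np.float64(0.11462433393154452))
(array([0.092, 0.061]), np.float64(0.11907117861769576))
(array([0.062, 0.029]), np.float64(0.12470153152494935))
(array([0.034, 0.007]), np.float64(0.12935920342316523))
(array([0.169, 0.088]), np.float64(0.10834434657126674))
gripper, z rel to tips
[ 0.048 -0.007] 0.09282299378984987
[-0.059  0.004] 0.09489809219196593
[-0.05  -0.009] 0.08526072025630627
[-0.008 -0.008] 0.01940736973362661
[ 0.019 -0.009] 0.05022923143693089
[ 0.038 -0.005] 0.08257659758581587
```

```bash
python3 -m crank '0 0 0 0.008 0 0 0;0 0 0 0.008 0 0 0;0 0 0 0.008 0 0 0;0 0 0 0.006 0 0 0;0 0 0 0.005 0 0 0;0 0 0 0.004 0 0 0;0 0 0 0.003 0 0 0;0 0 0 0.003 0 0 0'; python3 -m crank '0 0 0 0.004 0 0 0;0 0 0 0.004 0 0 0;0 0 0 0.004 0 0 0;0 0 0 0.004 0 0 0;0 0 0 0.004 0 0 0;0 0 0 0.004 0 0 0;0 0 0 0.004 0 0 0;0 0 0 0.004 0 0 0'
```

```text
clock: 4.82
position: [0.5195, -0.3606, 0.159]
tool_rot: [-3.142, 0.0, 1.693]
force: [-0.4, 0.3, 1.1]
grip_width: 0.0
finger_force: 0.0
clock: 5.48
position: [0.5194, -0.3605, 0.1269]
tool_rot: [-3.141, 0.0, 1.693]
force: [-2.1, -0.7, 2.6]
grip_width: -0.0001
finger_force: 1.5
```

```bash
python3 -m crank '0 0 0 0.005 0 0 0;0 0 0 0.005 0 0 0;0 0 0 0.005 0 0 0;0 0 0 0.005 0 0 0;0 0 0 0.005 0 0 0;0 0 0 0.005 0 0 0;0 0 0 0.004 0 0 0;0 0 0 0.003 0 0 0'; python3 -c "
from h import *
d=snap('side','d3')
a=d['pixels'][180:400,230:510,::-1];cv2.imwrite('pics/d3c.png',cv2.resize(a,None,fx=2.7,fy=2.7,interpolation=cv2.INTER_CUBIC))"
```

```text
clock: 6.15
position: [0.5196, -0.3603, 0.0897]
tool_rot: [-3.142, -0.0, 1.693]
force: [1.8, -0.1, 3.2]
grip_width: -0.0004
finger_force: 1.5
```

View pics/d3c.png

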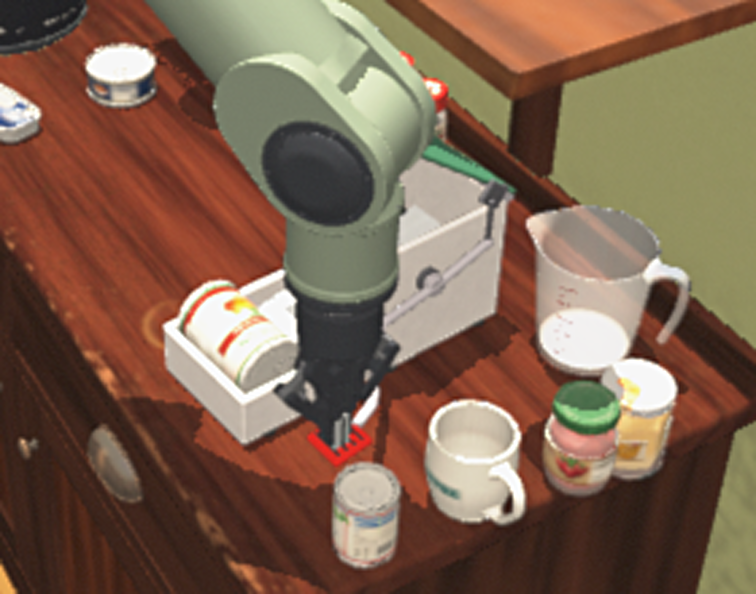

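The tin is already lying in the tray at crop (230,335). The fingertips are on the pad at crop (340,440), and the hood is up. Next I press on to the stop.

```bash
python3 -m crank '0 0 0 0.002 0 0 0;0 0 0 0.001 0 0 0;0 0 0 0.001 0 0 0;0 0 0 0.001 0 0 0;0 0 0 0.001 0 0 0;0 0 0 0 0 0 0;0 0 0 0 0 0 0;0 0 0 0 0 0 0'
```

```text
clock: 6.87
position: [0.5195, -0.3605, 0.0844]
tool_rot: [-3.142, 0.0, 1.693]
force: [1.0, -0.1, 3.0]
grip_width: 0.0001
finger_force: 1.2
```

```bash
python3 -m crank '0 0 0 0.001 0 0 0;0 0 0 0.001 0 0 0;0 0 0 0.001 0 0 0;0 0 0 0.0005 0 0 0;0 0 0 0 0 0 0;0 0 0 0 0 0 0;0 0 0 0 0 0 0;0 0 0 0 0 0 0'
```

```text
clock: 7.53
position: [0.52, -0.3607, 0.0825]
tool_rot: [3.14, 0.0, 1.693]
force: [-5.1, 6.6, 32.1]
grip_width: -0.0005
finger_force: 15.7
```

On the stop at 32 N. I'll hold here and check the tin.

```bash
python3 -m crank '0 0 0 0 0 0 0;0 0 0 0 0 0 0;0 0 0 0 0 0 0;0 0 0 0 0 0 0;0 0 0 0 0 0 0;0 0 0 0 0 0 0;0 0 0 0 0 0 0;0 0 0 0 0 0 0'; python3 -m crank '0 0 0 0 0 0 0;0 0 0 0 0 0 0;0 0 0 0 0 0 0;0 0 0 0 0 0 0;0 0 0 0 0 0 0;0 0 0 0 0 0 0;0 0 0 0 0 0 0;0 0 0 0 0 0 0';  python3 -c "
from h import *
d=snap('scene','s4')
a=d['pixels'][150:370,280:540,::-1];cv2.imwrite('pics/s4c.png',cv2.resize(a,None,fx=2.7,fy=2.7,interpolation=cv2.INTER_CUBIC))"
```

```text
clock: 8.2
position: [0.52, -0.3607, 0.0825]
tool_rot: [3.14, 0.0, 1.693]
force: [-4.5, 7.3, 31.5]
grip_width: -0.0004
finger_force: 15.7
clock: 8.87
position: [0.52, -0.3607, 0.0825]
tool_rot: [3.14, 0.0, 1.693]
force: [-5.0, 6.6, 31.3]
grip_width: -0.0
finger_force: 15.7
```

View pics/s4c.png

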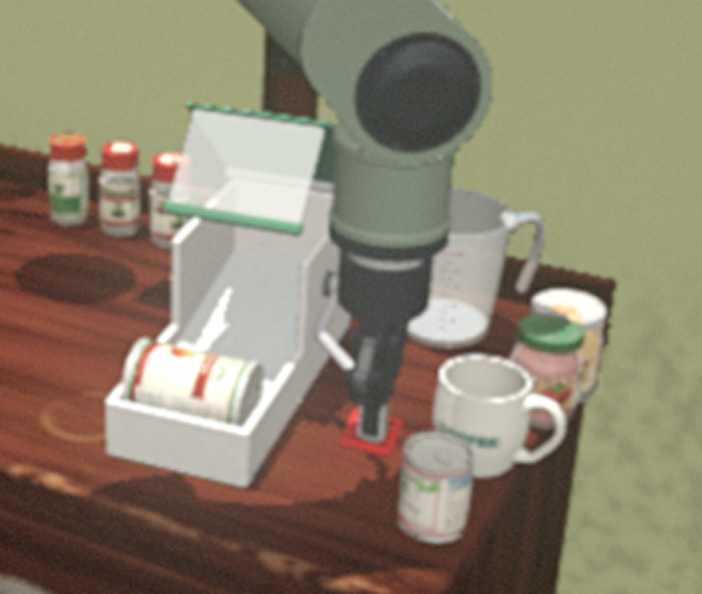

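The tin rests against the tray's front at crop (195,380), and the hood is wide open at (250,170). Now the slow release.

```bash
A='0 0 0 -0.0023 0 0 0;0 0 0 -0.0023 0 0 0;0 0 0 -0.0023 0 0 0;0 0 0 -0.0023 0 0 0;0 0 0 -0.0023 0 0 0;0 0 0 -0.0023 0 0 0;0 0 0 -0.0023 0 0 0;0 0 0 -0.0023 0 0 0' ; unset A
python3 -m crank '0 0 0 -0.0023 0 0 0;0 0 0 -0.0023 0 0 0;0 0 0 -0.0023 0 0 0;0 0 0 -0.0023 0 0 0;0 0 0 -0.0023 0 0 0;0 0 0 -0.0023 0 0 0;0 0 0 -0.0023 0 0 0;0 0 0 -0.0023 0 0 0'
python3 -m crank '0 0 0 -0.0023 0 0 0;0 0 0 -0.0023 0 0 0;0 0 0 -0.0023 0 0 0;0 0 0 -0.0023 0 0 0;0 0 0 -0.0023 0 0 0;0 0 0 -0.0023 0 0 0;0 0 0 -0.0023 0 0 0;0 0 0 -0.0023 0 0 0'
python3 -m crank '0 0 0 -0.0023 0 0 0;0 0 0 -0.0023 0 0 0;0 0 0 -0.0023 0 0 0;0 0 0 -0.0023 0 0 0;0 0 0 -0.0023 0 0 0;0 0 0 -0.0023 0 0 0;0 0 0 -0.0023 0 0 0;0 0 0 -0.0023 0 0 0'
python3 -m crank '0 0 0 -0.0023 0 0 0;0 0 0 -0.0023 0 0 0;0 0 0 -0.0023 0 0 0;0 0 0 -0.0023 0 0 0;0 0 0 -0.0023 0 0 0;0 0 0 -0.0023 0 0 0;0 0 0 -0.0023 0 0 0;0 0 0 -0.0023 0 0 0'
```

```text
clock: 9.58
position: [0.5194, -0.3605, 0.0994]
tool_rot: [-3.141, -0.0, 1.693]
force: [-2.6, 0.0, 3.1]
grip_width: -0.0
finger_force: 1.4
clock: 10.25
position: [0.5195, -0.3605, 0.1179]
tool_rot: [-3.142, 0.0, 1.693]
force: [-2.1, 0.2, 3.2]
grip_width: -0.0004
finger_force: 1.5
clock: 10.92
position: [0.52, -0.3604, 0.1364]
tool_rot: [3.141, 0.0, 1.693]
force: [2.4, -0.3, 2.9]
grip_width: 0.0002
finger_force: 1.4
clock: 11.58
position: [0.5193, -0.3605, 0.1545]
tool_rot: [-3.141, -0.0, 1.693]
force: [0.8, 0.3, 0.3]
grip_width: -0.0003
finger_force: 0.0
```

Force has dropped to zero, so the lever is back at rest. I'll rise clear and look.

```bash
python3 -m crank '0 0 0 -0.003 0 0 0;0 0 0 -0.005 0 0 0;0 0 0 -0.015 0 0 0;0 0 0 -0.015 0 0 0;0 0 0 -0.015 0 0 0;0 0 0 -0.015 0 0 0;0 0 0 -0.01 0 0 0;0 0 0 0 0 0 0'
python3 -m crank '0 0 0 0 0 0 0;0 0 0 0 0 0 0;0 0 0 0 0 0 0;0 0 0 0 0 0 0;0 0 0 0 0 0 0;0 0 0 0 0 0 0;0 0 0 0 0 0 0;0 0 0 0 0 0 0'
python3 -c "
from h import *
d=snap('scene','s5')
a=d['pixels'][150:370,280:540,::-1];cv2.imwrite('pics/s5c.png',cv2.resize(a,None,fx=2.7,fy=2.7,interpolation=cv2.INTER_CUBIC))"
```

```text
clock: 12.25
position: [0.5199, -0.361, 0.2344]
tool_rot: [3.14, 0.001, 1.693]
force: [-0.4, 0.2, -0.7]
grip_width: -0.0002
finger_force: 0.0
clock: 12.92
position: [0.5195, -0.3605, 0.2323]
tool_rot: [-3.141, -0.0, 1.693]
force: [0.4, -1.0, 0.2]
grip_width: -0.0
finger_force: 0.0
```

View pics/s5c.png

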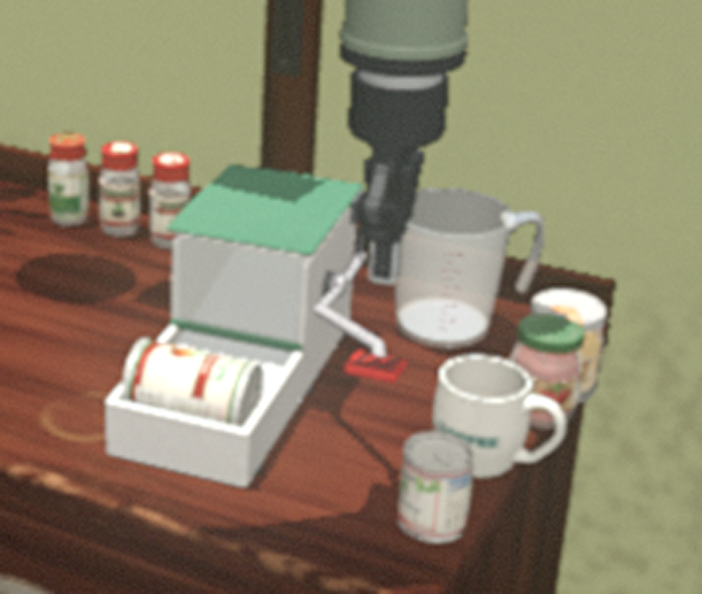

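The hood is shut at crop (265,205), the tin is in the tray at (195,380), the lever is up with its pad at (375,365), and the gripper is clear of everything.

```bash
python3 -c "
from workcell import bot
print(bot.job_done())"
```

```text
the job is handed in; nothing more can be done
None
```

The job is done and handed in at about 13 s: I pressed the lever to its stop and held it while the tin rolled into the tray, then let it up over about 2.5 s until the hood was shut; the other things stayed where they were.

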